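# Dock the sharps bin and hold its flap open

### The job

Push the sharps bin straight back into its steel bracket until it meets the rear stop and the spring catch has come up in front of it, so that it cannot slide out. Then lift the bin's self-closing flap and hold it open at 60 degrees from closed, so that the nurse can drop in the used needle holders from the dish; finish while still holding the flap there, and never swing it past 80 degrees, which strains its hinge. Do not tip the bin over, and leave the needle holders and everything else on the trolley where they are.

Things in the scene. Friction and masses are not known exactly. Their poses are not given: they have to be found in the camera images.
- bracket: Docking bracket of bent stainless sheet, fixed: floor 3 mm thick, cheeks 38 mm high, 125 mm apart, flared in front (x -106 to +53 mm), rear stop wall 105 mm high, open front and top. Origin on the trolley top under the docked bin's centre; x points from the open front to the rear stop, z up. The bin is home when its origin is at x = 0 (within 1 mm), y = 0 of this frame.
- bin: Sharps bin, yellow with red lid, 106 mm deep (x), 126 wide (y), 166 high, 0.6 to 1.3 kg, loose, 20 to 45 mm short of home. Origin under its centre; x from front (tab side) to rear. Front wall flat at x = -50 mm up to z = 147; above, the lid rim reaches x = -53, top z = 159. Slides with 1.5 to 5 N of drag. Push the middle of the front wall 30 to 100 mm up: pushed higher it may tip.
- catch (a joint): Spring catch of the bracket: steel tongue 32 mm wide, 46 mm long, along the middle of the bracket floor, hinged near the open front, rising towards the rear. Rad: about 0.25 = pressed flat under the bin (at the start), 0 = up. Springs up by itself once the bin is home; its tip then stands 14 mm above the trolley top, about 4 mm in front of the bin's front wall.
- bin_flap (a joint): Angle of the bin's flap, rad: 0 = closed, flat on the lid; grows as its front edge swings up and to the rear; 60 degrees = 1.047; the hinge ends at 1.745. A weak spring closes it from any angle: 0.05 N m when closed, 0.10 N m at 60 degrees (0.7 and 1.4 N at the tab).
- flap_tab (a point): Centre of the tab at the flap's front edge: block 12 mm deep (x), 20 wide (y, pinch it so from above), 6 high; closed it is at x = -41, z = 163 mm of the bin, its underside 1 mm over the lid rim. The front 10 mm of it stand out from the flap's plate (66 mm deep, 82 wide, 3.5 thick). Pinched across y it can turn between the fingers as the flap swings. Axes turn with the flap.
- flap_hinge (a point): Middle of the flap's hinge axis, 73 mm behind the centre of the tab; at x = +32 mm, z = 162.5 mm of the bin. The axis runs along the bin's y.
- holder_a: Bystander: white needle holder standing in the steel dish right of the bracket, 31 mm in diameter, 52 mm high; origin under its centre.
- holder_b: Bystander: the second needle holder in the same dish, 31 mm in diameter, 52 mm high; origin under its centre.
- dropper_a: Bystander: dropper bottle 25 mm in diameter, 78 mm high, left of the bracket; origin under its centre.

How it is judged (in metres and radians):
On the way:
1. the bin is home against the rear stop and the catch is up in front of it, the flap still closed (value of joint catch below 0.1 rad and x of bin in the frame of bracket above -0.005 m and value of joint bin_flap below 0.15 rad), for 0.2 s.
At the end, for the whole second after the job is handed in: The flap stands at 55 to 65 degrees from closed, held there by the fingers; the bin is upright, at rest and within 5 mm of home in the bracket, with the catch up in front of it (value of joint bin_flap between 0.96 and 1.134 rad and contact force between the fingers and bin above 0.3 N and value of joint catch below 0.1 rad and x of bin in the frame of bracket above -0.005 m and angle between bin's own z axis and vertical below 0.05 rad and linear speed of bin below 0.02 m/s); the arm keeps its last pose, push and grip.
It fails at once if the bin is tipped by more than 20 degrees (angle between bin's own z axis and vertical above 0.35 rad).
It fails at once if the flap is swung beyond 80 degrees (value of joint bin_flap above 1.396 rad).
It fails at once if a needle holder or the dropper bottle is moved more than 30 mm (distance of any of holder_a, holder_b, dropper_a from where it was at the start of the episode above 0.03 m).
It also fails if it takes over 50 s, if anything falls off the work surface, if the arm or the gripper's body presses on something with over 40 N, if the wrist force passes 120 N, or if a joint passes its speed limit or range.

### The arm

A 6-joint arm with a two-finger parallel gripper is mounted at the origin on a cart in front of the work surface, level with it; the furniture and walls round the work are solid. World frame = base frame: x ahead of the robot, y to its left, z up, the work surface at z = 0. Lengths are in mm, angles in rad, forces in N, time in s.
With the tool pointing down it reaches from about 300 to 875 mm from the base axis. Payload 6.4 kg.
Tool frame: the origin (TCP) lies midway between the tips of the shut fingers; the grasp point (between the pads) lies behind it (arm.grip_depth is the z of the grasp point in the tool frame, in mm); z points along the fingers, y is the line along which they close (so a half turn about z gives the same grasp; the last joint's range is limited). The gripper opens to 85 mm and grips with 20 to 120 N. Pads are 22 mm wide; open, the fingers measure 114 mm over their backs; the gripper's body (76 mm by 85 mm) begins 54 mm behind the grasp point. The pads swing forward as they close: fully open they stand 13 mm farther back than shut.
Start: joints at [-1.395, 0.181, 1.607, -0, 1.354, -0.206], TCP at [214.257, -533.606, 231.288] pointing down, gripper open.
Joint ranges: [-2.99, 2.99], [-0.89, 2.07], [0.3, 2.58], [-1.14, 4.28], [0, 2.63], [-3.12, 3.12]. Speed limits (rad/s): [2.57, 2.57, 3.01, 3.14, 3.14, 3.14].

### API

Orientations are given as a 3x3 rotation matrix whose columns are the frame's x, y, z axes.
In Python, from workcell import monitor, vision, finish_job, arm gives the robot as it stands.
- The arm moves only by the tool move_arm, never from a script. Its argument "increments" is one flat list of numbers, 7 for each row, row after row: the finger opening in mm, from 0 to 85.4, then the shift along the world's x, y, z in units of 40 mm (1.0 is 40 mm), then the turn, a rotation vector about the world's x, y, z in units of 6 degrees (1.0 is 6 degrees). In form: [fingers, x, y, z, rx, ry, rz, fingers, x, y, z, rx, ry, rz, ...]. A call has 1 to 5 rows; each row is the pose to reach, as a shift and turn from the pose commanded when the call began; what a row does not reach only later rows make up. A row lasts 1/12 s, in which the tool goes at most 41.7 mm and 7.16 degrees, less where a joint would pass 70% of its speed; a pose out of reach is approached as far as the arm can. A call with a gripper value outside its range is refused whole. The fingers move at their own pace and stop on an object; "force" is the grip in N (left out, the last holds). Time passes only in rows, so rows that repeat a pose let the fingers close. It gives the time, the measured TCP pose, the force, the opening and the grip force at its end, in the units of the state.
- monitor.sense(): the state, without advancing time (a new reading comes with each control period).
- vision.read_camera(name): name is "scene" or "top" or "wrist"; returns a dict with "pixels" (480x640x3 uint8, blue, green, red), "z_map" (480x640 float32, mm along the optical axis (not along the pixel's ray), 0 where there is no reading), "fx", "fy", "cx", "cy" (pixels), "distortion" ([k1, k2, p1, p2, k3] as OpenCV has them; the pictures are not rectified), "pose" (4x4, takes a point from camera to world coordinates); the wrist camera has in their place "T_tool_cam" (4x4, takes a point from camera to tool coordinates, whose origin is the TCP and whose axes are the flange's). Camera axes: x right, y down, z forward; pixel columns grow to the right and rows downward; lengths in mm; the calibration is good to about 2 mm. A picture is of the moment at which its call begins: read the wrist's pose just before it.
- finish_job(): hands the job in; it is judged then, once.
The state is a dict: "t": time; "joint_positions": joint angles; "qd": joint speeds; "effort": joint torques, N m; "ee_pos": TCP position; "orientation": TCP orientation; "ft_force": force on the tool from outside, world axes, zero at the start; "torque": the same for the moment, N m; "grip_width": finger opening in mm; "grasp_force": force on a finger pad.
Only numpy, scipy, OpenCV 4.12 (cv2) and the standard library are available. Lean on these libraries where they do the work, as an engineer would, in place of code of your own. Each camera call takes 0.05 s, during which the arm holds its last target. There are 200 camera calls.

## Working session

There is one attempt and no reset: what is moved stays moved. The work goes in short steps, Python scripts to look and compute and a tool call to move; the robot and the scene stay as the last step left them, time stands still between calls to the robot, and variables do not carry over. Pictures are saved under pics/ and viewed, at most 10 in all, crops included, and the job is handed in when it is done.

Besides the shell and the picture viewer there is one more tool, called after "Emit:" by a JSON object that holds its "op" and its "data". move_arm: Moves the arm, as the interface text tells. Its arguments: {"type":"object","properties":{"increments":{"type":"array","items":{"type":"number"}},"force":{"type":"number"}},"required":["increments"]}

```bash
mkdir -p pics
cat > h.py <<'E'
import numpy as np, cv2
from workcell import monitor, vision, finish_job, arm
def cam(n):
    s=monitor.sense(); c=vision.read_camera(n)
    if 'pose' in c: T=np.array(c['pose'])
    else:
        W=np.eye(4); W[:3,:3]=s['orientation']; W[:3,3]=s['ee_pos']; T=W@np.array(c['T_tool_cam'])
    K=np.array([[c['fx'],0,c['cx']],[0,c['fy'],c['cy']],[0,0,1.]])
    v,u=np.mgrid[0:480,0:640]
    p=cv2.undistortPoints(np.stack([u,v],-1).reshape(-1,1,2).astype(np.float64),K,np.array(c['distortion'],float)).reshape(480,640,2)
    z=np.array(c['z_map'],float)
    P=np.stack([p[...,0]*z,p[...,1]*z,z],-1)@T[:3,:3].T+T[:3,3]
    P[z==0]=np.nan
    return c['pixels'],P
E
python3 - <<'E'
from h import *
for n in ('scene','top'):
    im,P=cam(n); cv2.imwrite(f'pics/{n}0.png',im); np.savez(f'{n}0.npz',im=im,P=P)
print(monitor.sense(), arm.grip_depth)
E
```

```text
{'t': 0.1, 'joint_positions': array([-1.39529494e+00,  1.81473146e-01,  1.60789354e+00, -2.38531541e-05,
        1.35379097e+00, -2.06294830e-01]), 'qd': array([-0.0008598 , -0.00179608, -0.00338512,  0.00068684,  0.00094547,
       -0.00087346]), 'effort': array([ 8.72326552e-06, -4.45879269e+01, -3.52239382e+01, -3.00856600e-04,
        4.18123513e-03, -1.39784751e-05]), 'ee_pos': array([ 214.16294795, -533.10228933,  230.4776327 ]), 'orientation': array([[ 9.27995007e-01,  3.72592512e-01, -2.96188363e-04],
       [ 3.72592511e-01, -9.27993782e-01,  1.53689629e-03],
       [ 2.97775090e-04, -1.53658965e-03, -9.99998775e-01]]), 'ft_force': array([-0.40641513,  0.32480001,  0.10693894]), 'torque': array([ 0.06446866,  0.01687302, -0.01967413]), 'grasp_force': 0.0, 'grip_width': 85.78897431345732} -18.700000000000003
```

View pics/scene0.png

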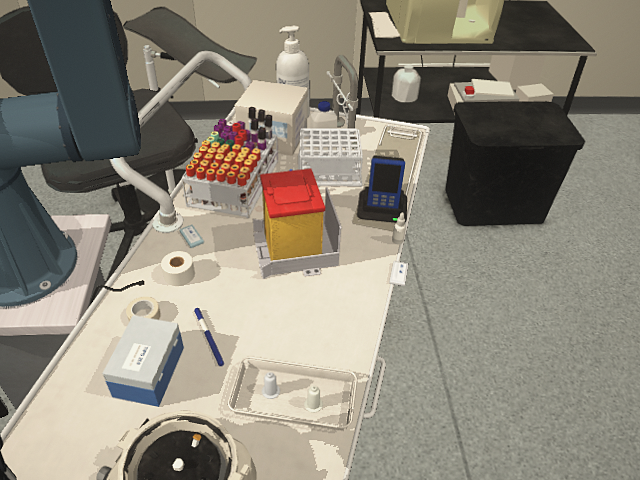

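View pics/top0.png

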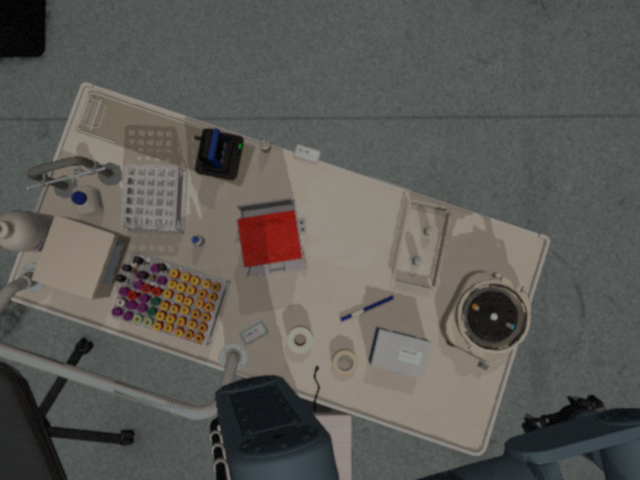

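The scene view shows the bin at about (292,215) in its bracket. In the top view the red lid is at about (270,238), the bracket's rear wall above it at about (268,207), and the open front below it at about (275,270). Next I'll measure the lid and bracket.

Run:
```python
from h import *
d=np.load('top0.npz'); im,P=d['im'].astype(int),d['P']
for n in('top0','scene0'):
    d=np.load(n+'.npz'); im,P=d['im'].astype(int),d['P']
    red=(im[...,2]>120)&(im[...,1]<70)&(im[...,0]<70)&(P[...,2]>140)&(P[...,2]<185)
    k,l,st,c=cv2.connectedComponentsWithStats(red.astype(np.uint8)); i=1+st[1:,4].argmax(); m=l==i
    Q=P[m]; print(n,len(Q),'z pct',np.nanpercentile(Q[:,2],[2,25,50,75,98]))
    r=cv2.minAreaRect(Q[:,:2].astype(np.float32)); print(r, cv2.boxPoints(r).round(1).tolist())
    C=np.nanmean(Q[:,:2],0)
    near=(np.hypot(P[...,0]-C[0],P[...,1]-C[1])<170)&(P[...,2]>85)&(P[...,2]<115)
    grey=near&(im.max(-1)-im.min(-1)<45)
    R=P[grey]; print('rear top?',len(R),R.min(0) if len(R) else '',R.max(0) if len(R) else '')
    if len(R)>10:
        print(cv2.minAreaRect(R[:,:2].astype(np.float32)),cv2.fitLine(R[:,:2].astype(np.float32),cv2.DIST_HUBER,0,.01,.01).ravel())
    x0,y0=np.maximum(c[i].astype(int)-70,0)
    crop=d['im'][y0:y0+150,x0:x0+150]; cv2.imwrite(f'pics/c_{n}.png',cv2.resize(crop,(600,600),interpolation=cv2.INTER_CUBIC)); print('crop',x0,y0)
a=cv2.imread('pics/c_top0.png');b=cv2.imread('pics/c_scene0.png')
cv2.imwrite('pics/c.png',cv2.resize(np.hstack([a,b]),(800,400)))
```

```text
top0 1481 z pct [158.08985133 162.62112104 165.07017808 167.65172443 171.96076354]
((564.6035766601562, -3.3894691467285156), (103.1959457397461, 70.45374298095703), 8.3369722366333) [[508.3999938964844, 24.0], [518.7000122070312, -45.70000076293945], [620.7999877929688, -30.799999237060547], [610.5, 38.900001525878906]]
rear top? 175 [460.16045058 -27.1887613   85.0219728 ] [656.61519658 139.18947278 114.772273  ]
((585.89501953125, 85.52876281738281), (90.39141082763672, 251.2410125732422), 50.98909378051758) [ 1.4897010e-01 -9.8884171e-01  6.4705310e+02  2.6020649e+01]
crop 212 167
scene0 2298 z pct [154.84341965 163.03639362 165.00473855 167.58817673 170.2454864 ]
((560.8544921875, 20.08856964111328), (106.06575775146484, 127.0266342163086), 8.277878761291504) [[499.20001220703125, 75.30000305175781], [517.5, -50.400001525878906], [622.5, -35.099998474121094], [604.2000122070312, 90.5999984741211]]
rear top? 269 [446.00459476 -32.68972691  85.00847729] [655.23784036 158.79447924 111.9527901 ]
((577.734619140625, 86.42591094970703), (92.34841918945312, 265.6158447265625), 51.03177261352539) [ 8.0985296e-01 -5.8663297e-01  6.0193323e+02  5.3335133e+01]
crop 221 122
```

View pics/c.png

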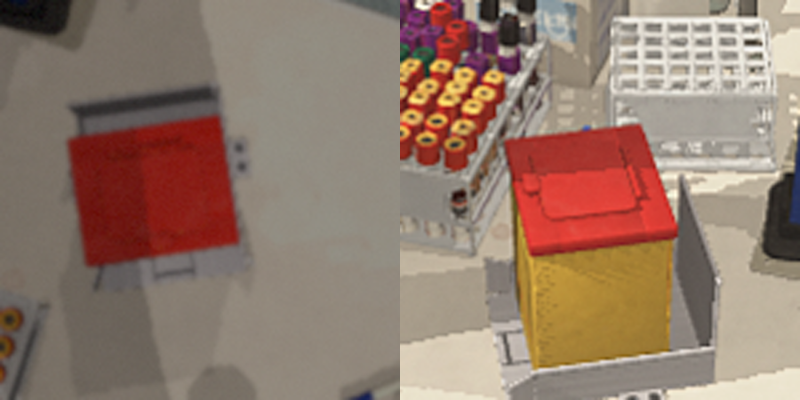

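The crop shows the bin standing square in the bracket with a gap to the rear wall. The flap's tab is on the robot-side edge of the lid, at about (530,182) in the crop. The bin origin is about (561,20) with a yaw of 8.3 degrees, roughly 31 mm short of home. I'll start moving after a quick clearance check.

Run:
```python
from h import *
Q=np.vstack([np.load(n+'.npz')['P'].reshape(-1,3) for n in('top0','scene0')])
for x in range(280,660,40):
    r=[]
    for y in range(-520,200,40):
        m=(abs(Q[:,0]-x)<20)&(abs(Q[:,1]-y)<20); r.append(int(np.nanpercentile(Q[m,2],98)) if m.sum()>3 else -1)
    print(x,r)
```

```text
280 [601, 607, 609, 5, 4, 77, 78, 77, 77, 29, 28, 795, 804, 802, 769, 559, 349, 13]
320 [88, 87, 88, 87, 6, 76, 77, 77, 77, 24, 18, 784, 792, 773, 8, 14, 85, 96]
360 [83, 80, 80, 88, 49, 4, 73, 75, 71, 11, 7, 39, 42, 39, 13, 14, 8, 106]
400 [78, 86, 81, 87, 6, 4, 5, 13, 14, 14, 5, 5, 6, 6, 5, 6, 6, 109]
440 [91, 87, 88, 87, 25, 26, 24, 12, 6, 5, 5, 5, 6, 6, 6, 5, 99, 111]
480 [89, 88, 82, 5, 26, 7, 26, 6, 5, 5, 6, 6, 8, 7, 8, 37, 93, 111]
520 [6, 5, 5, 24, 25, 52, 26, 5, 5, 6, 6, 5, 165, 171, 170, 168, 6, 7]
560 [7, 5, 5, 26, 48, 9, 26, 5, 6, 6, 5, 6, 165, 171, 171, 170, 6, 7]
600 [7, 6, 5, 26, 53, 37, 27, 5, 6, 6, 6, 6, 165, 170, 171, 168, 6, 7]
640 [-1, 5, 5, 26, 26, 27, 26, 6, 6, 6, 6, 6, 109, 110, 110, 109, 8, 7]
```

Emit:
{"op": "move_arm", "data": {"increments": [0,0.4,0.9,0,0,0,-1,0,0.8,1.8,0,0,0,-2,0,1.2,2.7,0,0,0,-2.27,0,1.5,3.6,0,0,0,-2.27,0,1.9,4.5,0,0,0,-2.27]}}

```text
t: 0.52
ee_pos: [290.1, -351.6, 230.7]
orientation: [[0.99, 0.143, -0.001], [0.143, -0.99, 0.001], [-0.0, -0.001, -1.0]]
ft_force: [0.7, -0.6, 0.7]
grip_width: 25.6
grasp_force: 0.0
```

Emit:
{"op": "move_arm", "data": {"increments": [0,0.4,0.9,0,0,0,0,0,0.8,1.8,0,0,0,0,0,1.2,2.7,0,0,0,0,0,1.6,3.6,0,0,0,0,0,2.0,4.5,0,0,0,0]}}

```text
t: 0.93
ee_pos: [370.4, -171.7, 231.2]
orientation: [[0.99, 0.143, 0.0], [0.143, -0.99, 0.0], [0.0, -0.0, -1.0]]
ft_force: [1.1, -0.6, 0.4]
grip_width: -0.2
grasp_force: 0.0
```

Emit:
{"op": "move_arm", "data": {"increments": [0,0.4,0.9,0,0.15,-1,0,0,0.8,1.8,0,0.29,-2,0,0,1.2,2.7,0,0.43,-3,0,0,1.6,3.6,0,0.58,-4,0,0,2.0,4.5,0,0.72,-5,0]}}

```text
t: 1.35
ee_pos: [450.7, 7.8, 231.8]
orientation: [[0.852, 0.142, 0.505], [0.123, -0.99, 0.072], [0.51, 0.0, -0.86]]
ft_force: [0.6, -0.2, -0.1]
grip_width: -0.0
grasp_force: 0.0
```

Emit:
{"op": "move_arm", "data": {"increments": [0,0,-0.1,-1,0.14,-1,0,0,0,-0.1,-2,0.28,-2,0,0,0,-0.1,-3,0.28,-2,0,0,0,-0.1,-4,0.28,-2,0,0,0,-0.1,-4.1,0.28,-2,0]}}

```text
t: 1.77
ee_pos: [452.4, 5.7, 94.2]
orientation: [[0.726, 0.149, 0.671], [0.109, -0.989, 0.102], [0.679, -0.002, -0.734]]
ft_force: [1.5, 0.7, 1.0]
grip_width: -0.1
grasp_force: 0.0
```

Run:
```python
from h import *
im,P=cam('scene'); cv2.imwrite('pics/s1.png',im)
s=monitor.sense(); print(s['ee_pos'],s['ft_force'],s['joint_positions'].round(2))
```

```text
[449.91070556   7.15489367  88.98540925] [-2.23737534  0.94325652 -2.09016988] [-0.63 -0.25  2.57  1.14  0.55 -0.13]
```

View pics/s1.png

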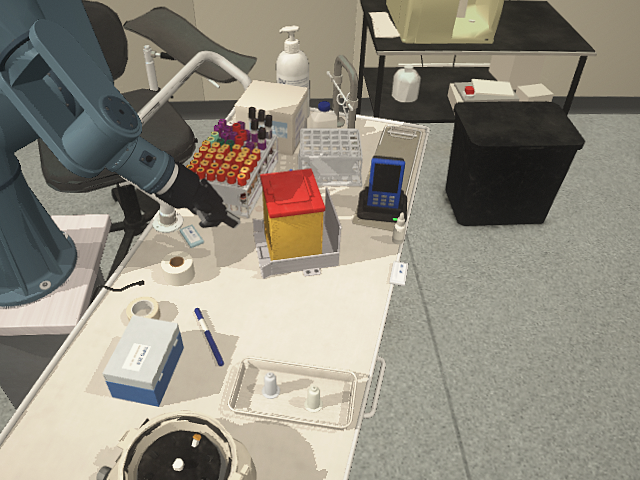

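The picture shows the shut fingers at about (237,218), short of the bin's front wall, with the elbow folded close to its limit. I'll move ahead, which unfolds it, and lower further there.

Emit:
{"op": "move_arm", "data": {"increments": [0,0.4,0.0,0.1,0,0,0,0,0.8,0.05,0.1,0,0,0,0,0.8,0.05,-0.2,0,0,0,0,0.8,0.05,-0.4,0,0,0,0,0.8,0.05,-0.4,0,0,0]}}

```text
t: 2.23
ee_pos: [485.8, 7.8, 79.7]
orientation: [[0.727, 0.151, 0.67], [0.108, -0.989, 0.106], [0.678, -0.005, -0.735]]
ft_force: [-0.0, 0.7, -0.2]
grip_width: 0.0
grasp_force: 0.0
```

Run:
```python
from h import *
s=monitor.sense(); print(s['ee_pos'],s['orientation'].round(3),s['ft_force'],s['joint_positions'].round(2))
```

```text
[485.81846349   7.77461886  79.70028896] [[ 0.727  0.151  0.67 ]
 [ 0.108 -0.989  0.106]
 [ 0.678 -0.005 -0.735]] [-0.04753676  0.65895955 -0.24825316] [-0.54 -0.09  2.49  1.31  0.47 -0.25]
```

Emit:
{"op": "move_arm", "data": {"increments": [0,0.12,0.03,-0.15,0,0,0,0,0.25,0.05,-0.3,0,0,0,0,0.37,0.07,-0.3,0,0,0,0,0.49,0.09,-0.3,0,0,0,0,0.61,0.11,-0.3,0,0,0]}}

```text
t: 2.65
ee_pos: [511.0, 11.6, 69.0]
orientation: [[0.725, 0.15, 0.672], [0.109, -0.989, 0.104], [0.68, -0.002, -0.733]]
ft_force: [-3.5, -1.2, 2.3]
grip_width: 0.1
grasp_force: 1.9
```

Emit:
{"op": "move_arm", "data": {"increments": [0,0.1,0.015,0,0,0,0,0,0.2,0.03,0,0,0,0,0,0.3,0.045,0,0,0,0,0,0.4,0.06,0,0,0,0,0,0.4,0.06,0,0,0,0]}}

```text
t: 3.07
ee_pos: [527.4, 13.9, 68.7]
orientation: [[0.725, 0.151, 0.672], [0.109, -0.989, 0.104], [0.68, -0.002, -0.733]]
ft_force: [1.1, 0.6, -0.8]
grip_width: 0.3
grasp_force: 0.0
```

Emit:
{"op": "move_arm", "data": {"increments": [0,0.06,0.01,0,0,0,0,0,0.12,0.02,0,0,0,0,0,0.18,0.03,0,0,0,0,0,0.24,0.035,0,0,0,0,0,0.24,0.035,0,0,0,0]}}

```text
t: 3.48
ee_pos: [536.4, 15.4, 68.3]
orientation: [[0.726, 0.15, 0.671], [0.109, -0.989, 0.104], [0.679, -0.003, -0.734]]
ft_force: [0.9, -0.6, -0.4]
grip_width: 0.2
grasp_force: 0.0
```

Run:
```python
from h import *
im,P=cam('scene'); np.savez('s2.npz',im=im,P=P)
c=cv2.resize(im[150:300,210:360],(600,600),interpolation=cv2.INTER_CUBIC); cv2.imwrite('pics/s2.png',c)
```

```text
(no output)
```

View pics/s2.png

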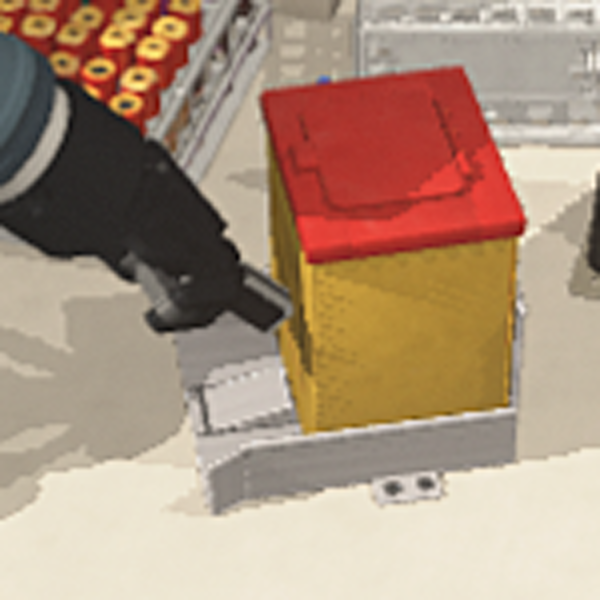

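The crop shows the bin close to the rear wall, with the catch tongue in front of it at about (245,395). There is no stop force yet, so I'll keep pushing gently until the wall reacts.

Emit:
{"op": "move_arm", "data": {"increments": [0,0.05,0.008,0,0,0,0,0,0.1,0.015,0,0,0,0,0,0.15,0.022,0,0,0,0,0,0.2,0.03,0,0,0,0,0,0.2,0.03,0,0,0,0]}}

```text
t: 3.95
ee_pos: [539.3, 17.2, 64.7]
orientation: [[0.731, 0.149, 0.666], [0.108, -0.989, 0.103], [0.674, -0.003, -0.739]]
ft_force: [-32.5, -6.3, 13.7]
grip_width: -0.1
grasp_force: 16.4
```

The rear stop has been met, with 33 N at the wrist. I'll back off and check the bin and the catch.

Emit:
{"op": "move_arm", "data": {"increments": [0,-0.3,-0.04,0,0,0,0,0,-0.8,-0.12,0.2,0,0,0,0,-1,-0.15,1,-0.14,1,0,0,-1,-0.15,2,-0.28,2,0,0,-1,-0.15,3,-0.43,3,0]}}

```text
t: 4.37
ee_pos: [513.3, 25.2, 113.1]
orientation: [[0.78, 0.186, 0.598], [0.125, -0.982, 0.143], [0.614, -0.036, -0.789]]
ft_force: [0.9, 0.3, -0.5]
grip_width: -0.3
grasp_force: 0.0
```

Run:
```python
from h import *
s=monitor.sense(); print(s['ee_pos'],s['orientation'].round(3),s['joint_positions'].round(2))
im,P=cam('scene'); im0=im.astype(int)
red=(im0[...,2]>110)&(im0[...,1]<80)&(im0[...,0]<80)&(P[...,2]>140)&(P[...,2]<185)
k,l,st,c=cv2.connectedComponentsWithStats(red.astype(np.uint8)); i=1+st[1:,4].argmax()
r=cv2.minAreaRect(P[l==i][:,:2].astype(np.float32)); print(r,np.nanmedian(P[l==i][:,2]))
o=np.array(r[0]); a=np.radians(8.3); ex=np.array([np.cos(a),np.sin(a)]); ey=np.array([-ex[1],ex[0]])
q=P.reshape(-1,3); xy=(q[:,:2]-o); X=xy@ex; Y=xy@ey
for x in range(-106,-50,6):
    m=(abs(X-x)<3)&(abs(Y)<14)&(q[:,2]<40); print(x,m.sum(),np.nanmedian(q[m,2]).round(1) if m.any() else '')
cv2.imwrite('pics/s3.png',cv2.resize(im[150:300,210:360],(600,600),interpolation=cv2.INTER_CUBIC))
```

```text
[513.3181106   25.2226825  113.11175784] [[ 0.78   0.186  0.598]
 [ 0.125 -0.982  0.143]
 [ 0.614 -0.036 -0.789]] [-0.44 -0.12  2.35  0.86  0.53  0.28]
((593.5995483398438, 26.334518432617188), (105.08795928955078, 128.2791290283203), 7.87581729888916) 164.99152197136902
-106 27 3.5
-100 28 5.5
-94 28 5.6
-88 29 7.7
-82 32 9.6
-76 31 9.7
-70 31 11.3
-64 37 13.4
-58 33 14.5
-52 48 8.8
```

View pics/s3.png

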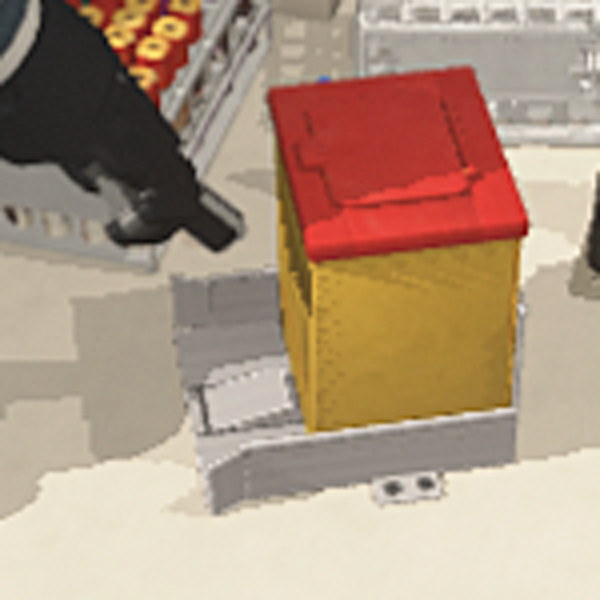

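The tongue rises to about 14.5 mm in front of the bin, visible at about (250,390), so the catch is up and the bin is home with its origin near (593,25.5). Next I'll raise the arm, then straighten the tool.

Emit:
{"op": "move_arm", "data": {"increments": [60,-0.3,-0.1,0.7,0,0,0,60,-0.5,-0.2,1.5,0,0,0,60,-0.5,-0.2,2.2,0,0,0,40,-0.5,-0.2,2.8,0,0,0,40,-0.5,-0.2,2.8,0,0,0]}}

```text
t: 4.83
ee_pos: [497.5, 16.2, 232.1]
orientation: [[0.771, 0.188, 0.609], [0.129, -0.982, 0.14], [0.624, -0.03, -0.781]]
ft_force: [0.5, 0.2, 1.8]
grip_width: 39.9
grasp_force: 0.0
```

```bash
cat > rot.py <<'E'
from h import *
from scipy.spatial.transform import Rotation as R
s=monitor.sense(); a=np.radians(8.2); c,n=np.cos(a),np.sin(a)
D=np.array([[c,n,0],[n,-c,0],[0,0,-1.]])
print(s['ee_pos'].round(1),'rot',(R.from_matrix(D@np.array(s['orientation']).T).as_rotvec(degrees=True)/6).round(2),s['joint_positions'].round(2),s['ft_force'].round(2),s['grip_width'],s['grasp_force'])
E
python3 rot.py
```

```text
[497.5  16.2 232.1] rot [-1.33  6.31 -0.33] [-0.49 -0.44  2.3   0.59  0.83  0.6 ] [0.48 0.17 1.79] 39.87273884200863 0.0
```

Emit:
{"op": "move_arm", "data": {"increments": [40,0.2,0,0,-0.22,1.05,-0.05,40,0.4,0,0,-0.44,2.1,-0.11,40,0.6,0,0,-0.66,3.15,-0.16,40,0.8,0,0,-0.88,4.2,-0.22,40,1,0,0,-1.1,5.25,-0.27]}}

```text
t: 5.25
ee_pos: [535.3, 18.1, 225.5]
orientation: [[0.984, 0.147, 0.096], [0.145, -0.989, 0.027], [0.099, -0.013, -0.995]]
ft_force: [-0.5, -0.7, 0.2]
grip_width: 40.1
grasp_force: 0.0
```

Emit:
{"op": "move_arm", "data": {"increments": [40,0.1,0,-0.2,-0.23,1.06,-0.06,40,0.1,0,-0.4,-0.23,1.06,-0.06,40,0.1,0,-0.6,-0.23,1.06,-0.06,40,0.1,0,-0.6,-0.23,1.06,-0.06]}}

```text
t: 5.58
ee_pos: [536.5, 18.2, 198.0]
orientation: [[0.99, 0.14, -0.015], [0.14, -0.99, 0.006], [-0.014, -0.008, -1.0]]
ft_force: [-0.6, -1.0, 0.5]
grip_width: 40.1
grasp_force: 0.0
```

Run:
```python
import rot
from h import *
im,P=cam('wrist'); cv2.imwrite('pics/w1.png',im); np.savez('w1.npz',im=im,P=P)
```

```text
[536.5  18.2 198. ] rot [-0.06 -0.14  0.03] [-0.19  0.14  1.73  0.    1.29  1.24] [-0.55 -0.99  0.52] 40.06373048174478 0.0
```

View pics/w1.png

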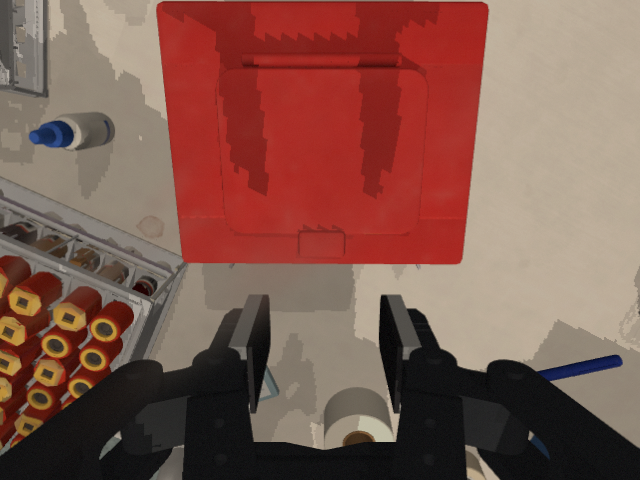

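The wrist view shows the tab at about (321,244), spanning columns 299-344 and rows 231-257. The fingers sit evenly about column 325.

Run:
```python
from h import *
d=np.load('w1.npz');P=d['P']
for v,u in((244,321),(235,303),(235,340),(254,303),(254,340),(262,321),(150,321),(262,190),(262,455),(61,321)): print(u,v,np.nanmedian(P[v-1:v+2,u-1:u+2].reshape(-1,3),0).round(1))
```

```text
321 244 [553.6  22.5 168.9]
303 235 [556.5  30.6 168.1]
340 235 [558.7  15.2 168.7]
303 254 [548.   29.5 168.6]
340 254 [550.4  13.9 168. ]
321 262 [542.9  21.2 161. ]
321 150 [592.2  28.  166. ]
190 262 [534.4  79.5 161.3]
455 262 [551.5 -37.8 161.6]
321 61 [624.8  32.5 167.3]
```

Emit:
{"op": "move_arm", "data": {"increments": [40,0.19,0.04,0,-0.06,-0.14,0.03,30,0.19,0.04,-0.3,-0.06,-0.14,0.03,30,0.19,0.04,-0.6,-0.06,-0.14,0.03,30,0.19,0.04,-0.85,-0.06,-0.14,0.03,30,0.19,0.04,-0.85,-0.06,-0.14,0.03]}}

```text
t: 6.05
ee_pos: [544.0, 19.1, 164.7]
orientation: [[0.99, 0.141, -0.0], [0.141, -0.99, -0.002], [-0.0, 0.002, -1.0]]
ft_force: [-1.0, -0.3, -0.5]
grip_width: 29.9
grasp_force: 0.0
```

Run:
```python
import rot
from h import *
im,P=cam('wrist'); cv2.imwrite('pics/w2.png',im[180:480,150:500])
```

```text
[544.   19.1 164.7] rot [ 0.02 -0.    0.01] [-0.18  0.18  1.75 -0.    1.21  1.25] [-1.   -0.28 -0.49] 29.85706941816432 0.0
```

View pics/w2.png

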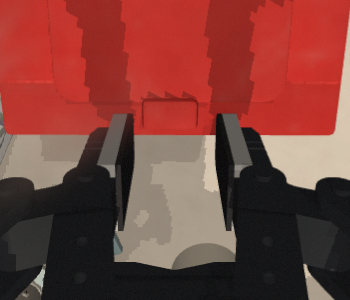

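The crop shows the tab centre about 5 px (1.8 mm) left of the middle of the pads, with the pad edges overlapping roughly half the tab. I'll shift to correct that, lower 3 mm and close gently.

Emit:
{"op": "move_arm", "data": {"increments": [30,0.03,0.05,0,0,0,0,30,0.03,0.05,-0.09,0,0,0,24,0.03,0.05,-0.09,0,0,0,24,0.03,0.05,-0.09,0,0,0], "force": 20}}

```text
t: 6.43
ee_pos: [547.4, 20.9, 164.1]
orientation: [[0.99, 0.142, 0.004], [0.142, -0.99, -0.003], [0.004, 0.004, -1.0]]
ft_force: [-0.3, -0.1, -0.2]
grip_width: 24.0
grasp_force: 0.0
```

Emit:
{"op": "move_arm", "data": {"increments": [10,0,0,0,0,0,0,10,0,0,0,0,0,0,10,0,0,0,0,0,0,10,0,0,0,0,0,0], "force": 20}}

```text
t: 6.77
ee_pos: [547.3, 21.0, 164.2]
orientation: [[0.99, 0.142, 0.004], [0.142, -0.99, -0.003], [0.004, 0.003, -1.0]]
ft_force: [-0.3, 2.2, 1.6]
grip_width: 18.8
grasp_force: 20.6
```

Run:
```python
import rot
from h import *
im,P=cam('wrist'); a=cv2.resize(im[220:340,230:410],(540,360),interpolation=cv2.INTER_CUBIC)
im,P=cam('scene'); b=cv2.resize(im[140:240,230:330],(360,360),interpolation=cv2.INTER_CUBIC)
cv2.imwrite('pics/w3.png',cv2.resize(np.hstack([a,b]),(800,320)))
```

```text
[547.3  21.  164.2] rot [0.03 0.04 0.01] [-0.18  0.19  1.74 -0.    1.21  1.25] [-0.32  2.23  1.62] 18.843465535481656 20.604728838661686
```

View pics/w3.png

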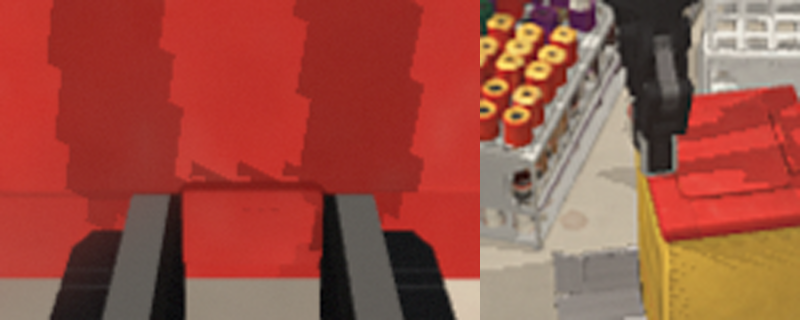

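The view shows the pads on the tab, with their rear edge just about overlapping the flap's plate. The tips sit high at z 164, so I'll release, go back 3 mm and down 3 mm, and pinch again.

Emit:
{"op": "move_arm", "data": {"increments": [26,0,0,0,0,0,0,26,-0.07,-0.01,0,0,0,0,26,-0.07,-0.01,-0.04,0,0,0,26,-0.07,-0.01,-0.07,0,0,0,26,-0.07,-0.01,-0.07,0,0,0]}}

```text
t: 7.28
ee_pos: [544.4, 20.3, 162.0]
orientation: [[0.99, 0.142, 0.004], [0.142, -0.99, -0.003], [0.004, 0.004, -1.0]]
ft_force: [-4.0, -0.3, 8.0]
grip_width: 25.9
grasp_force: 4.0
```

Emit:
{"op": "move_arm", "data": {"increments": [10,-0.01,0,0.03,0,0,0,10,-0.01,0,0.03,0,0,0,10,-0.01,0,0.03,0,0,0,10,-0.01,0,0.03,0,0,0], "force": 30}}

```text
t: 7.62
ee_pos: [544.3, 20.6, 162.6]
orientation: [[0.99, 0.142, 0.005], [0.142, -0.99, -0.003], [0.004, 0.004, -1.0]]
ft_force: [0.1, 1.3, 3.7]
grip_width: 18.0
grasp_force: 30.6
```

The tab is pinched. Now I'll swing it along its arc of radius 73 mm about the hinge, first to 20 degrees.

Emit:
{"op": "move_arm", "data": {"increments": [10,0.007,0.001,0.16,0,0,0,10,0.027,0.004,0.318,0,0,0,10,0.062,0.009,0.472,0,0,0,10,0.109,0.016,0.625,0,0,0,10,0.109,0.016,0.625,0,0,0]}}

```text
t: 8.03
ee_pos: [549.0, 21.0, 188.8]
orientation: [[0.99, 0.142, 0.005], [0.142, -0.99, -0.003], [0.005, 0.004, -1.0]]
ft_force: [-0.4, 1.1, -3.0]
grip_width: 18.0
grasp_force: 29.4
```

```bash
cat > flap.py <<'E'
import rot
from h import *
im,P=cam('scene'); i0=im.astype(int); q=P.reshape(-1,3)
o=np.array([593.8,26]); a=np.radians(8.2); ex=np.array([np.cos(a),np.sin(a)]); ey=np.array([-ex[1],ex[0]])
red=((i0[...,2]>90)&(i0[...,1]<80)&(i0[...,0]<80)).reshape(-1)
X=(q[:,:2]-o)@ex; Y=(q[:,:2]-o)@ey; Z=q[:,2]
m=red&(abs(Y)<38)&(X>-60)&(X<45)&(Z>172)&(Z<260); print(m.sum())
if m.sum()>20:
    p=np.stack([X[m],Z[m]],1).astype(np.float32); l=cv2.fitLine(p,cv2.DIST_HUBER,0,.01,.01).ravel()
    print('flap deg',np.degrees(np.arctan2(abs(l[1]),-l[0]*np.sign(l[1]))),'max',p.max(0),p.min(0))
m=red&(Z>150)&(Z<170)&(abs(Y)>50)&(abs(Y)<75)&(abs(X)<70); print('lid X',np.nanpercentile(X[m],[1,99]),np.nanmedian(Z[m]))
cv2.imwrite('pics/f_%d.png'%(monitor.sense()['t']*10),cv2.resize(im[130:280,210:360],(600,600),interpolation=cv2.INTER_CUBIC))
E
python3 flap.py; ls pics
```

```text
[549.   21.  188.8] rot [0.03 0.05 0.01] [-0.18  0.16  1.72 -0.    1.26  1.25] [-0.4   1.1  -3.05] 17.997348116887967 29.384253323078156
591
flap deg 19.45227 max [ 25.858667 199.47055 ] [-56.070328 172.09409 ]
lid X [-51.80144141  50.9869868 ] 162.7281078230792
c.png
c_scene0.png
c_top0.png
f_80.png
s1.png
s2.png
s3.png
scene0.png
top0.png
w1.png
w2.png
w3.png
```

Measured flap angle is 19.5 degrees, so the swing is tracking. Next to 44 degrees.

Emit:
{"op": "move_arm", "data": {"increments": [10,0.05,0.007,0.12,0,0,0,10,0.1,0.015,0.23,0,0,0,10,0.235,0.034,0.448,0,0,0,10,0.398,0.057,0.643,0,0,0,10,0.398,0.057,0.643,0,0,0]}}

```text
t: 8.5
ee_pos: [566.4, 23.4, 215.5]
orientation: [[0.99, 0.142, 0.007], [0.142, -0.99, -0.003], [0.007, 0.005, -1.0]]
ft_force: [-2.5, 0.3, -0.8]
grip_width: 18.2
grasp_force: 29.4
```

```bash
python3 flap.py
```

```text
[566.4  23.4 215.5] rot [0.03 0.07 0.01] [-0.17  0.17  1.65 -0.    1.31  1.26] [-2.51  0.26 -0.83] 18.21656556702273 29.409406185150146
415
flap deg 42.28536 max [ 28.63072 216.82478] [-20.21939 172.09485]
lid X [-51.84209817  50.64711104] 162.63964059024823
```

Emit:
{"op": "move_arm", "data": {"increments": [10,0.09,0.013,0.08,0,0,0,10,0.178,0.026,0.158,0,0,0,10,0.27,0.04,0.23,0,0,0,10,0.374,0.053,0.29,0,0,0,10,0.374,0.053,0.29,0,0,0]}}

```text
t: 8.97
ee_pos: [580.3, 25.6, 225.7]
orientation: [[0.99, 0.141, 0.006], [0.141, -0.99, -0.003], [0.005, 0.004, -1.0]]
ft_force: [-3.3, 0.1, 1.9]
grip_width: 17.8
grasp_force: 29.3
```

```bash
python3 flap.py; ls pics/f*
```

```text
[580.3  25.6 225.7] rot [0.03 0.05 0.01] [-0.16  0.19  1.6  -0.    1.34  1.27] [-3.31  0.07  1.88] 17.834102038938962 29.265646934509277
278
flap deg 53.176373 max [ 29.878633 224.26183 ] [-10.819649 172.09299 ]
lid X [-51.7193262  51.1290051] 162.70181352236756
pics/f_80.png
pics/f_85.png
pics/f_90.png
```

```bash
cat >> flap.py <<'E'
for lo,hi in((176,225),(185,225),(176,210)):
    m=red&(abs(Y)<38)&(X>-30)&(X<34)&(Z>lo)&(Z<hi); p=np.stack([X[m],Y[m],Z[m]],1); rng=np.random.default_rng(0); best=None
    for _ in range(400):
        t=p[rng.choice(len(p),3,False)]; n=np.cross(t[1]-t[0],t[2]-t[0]); L=np.linalg.norm(n)
        if L<1: continue
        k=abs((p-t[0])@n/L)<2.5
        if best is None or k.sum()>best.sum(): best=k
    g=p[best]; c=g.mean(0); n=np.linalg.svd(g-c)[2][2]; n*=np.sign(n[0])
    print(lo,hi,len(p),best.sum(),'normal',n.round(3),'deg',np.degrees(np.arctan2(n[0],n[2])).round(1),'centroid',c.round(1),'hinge->c deg',np.degrees(np.arctan2(c[2]-164.5,32-c[0])).round(1))
E
python3 flap.py
```

```text
[579.9  25.6 225.3] rot [0.03 0.05 0.01] [-0.16  0.19  1.6  -0.    1.34  1.27] [-5.05  0.65  0.88] 17.65738673842807 29.352396726608276
293
flap deg 52.605556 max [ 32.08976 224.85895] [-11.46764 172.03313]
lid X [-51.66784837  51.28697295] 162.72053024469642
176 225 268 266 normal [ 0.797 -0.018  0.604] deg 52.8 centroid [  9.6  -8.8 198.2] hinge->c deg 56.4
185 225 210 208 normal [ 0.791 -0.016  0.612] deg 52.3 centroid [  5.7 -10.6 203.4] hinge->c deg 55.9
176 210 205 204 normal [ 0.803 -0.016  0.596] deg 53.4 centroid [ 14.1  -4.4 192.5] hinge->c deg 57.4
```

View pics/f_90.png

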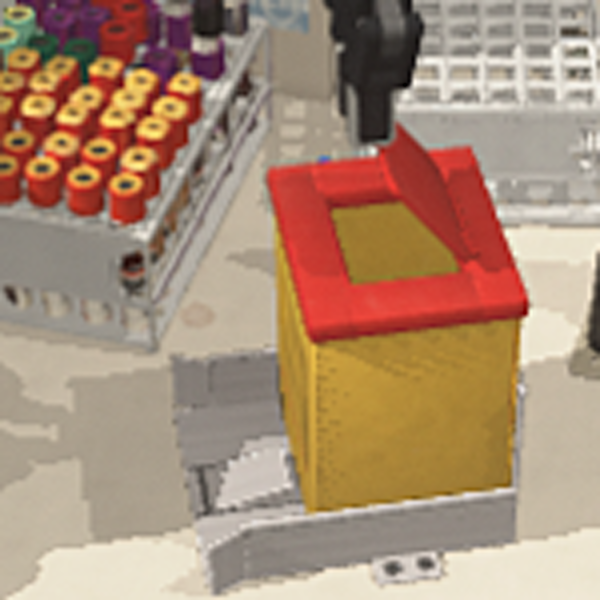

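The picture shows the flap held up by the fingers, with its near free corner at about (398,125), the bin square in its bracket and the catch up. The depth-based angle (53-57 degrees) disagrees with the arm's arc (60), so I'll check it by projecting the flap corner into the scene picture.

Run:
```python
from h import *
c=vision.read_camera('scene'); T=np.linalg.inv(np.array(c['pose'])); K=np.array([[c['fx'],0,c['cx']],[0,c['fy'],c['cy']],[0,0,1.]]); D=np.array(c['distortion'],float)
print('cam at',np.array(c['pose'])[:3,3].round())
a=np.radians(8.2); R=np.array([[np.cos(a),-np.sin(a),0],[np.sin(a),np.cos(a),0],[0,0,1]])
def pr(o,p): return cv2.projectPoints((np.array(p,float)@R.T+o),cv2.Rodrigues(T[:3,:3])[0],T[:3,3],K,D)[0].reshape(-1,2)
def crop(p,y0): return ((p-[210,y0])*4).round(0).tolist()
o=np.array([593.8,26,0])
print('lid corners LF,RF(near),RR,LR in f_90 crop', crop(pr(o,[[-53,63,159],[-53,-63,159],[53,-63,159],[53,63,159]]),130))
print('closed plate near front, near rear in s3 crop',crop(pr(o,[[-37,-41,164],[29,-41,164]]),150))
for f in range(50,68,2):
    t=np.radians(f); u=np.array([-np.cos(t),0,np.sin(t)]); n=np.array([np.sin(t),0,np.cos(t)]); h=np.array([32,0,162.5])
    print(f,crop(pr(o,[h+69*u+1.5*n+[0,-41,0],h+69*u-1.5*n+[0,-41,0],h+5*u+[0,-41,0]]),130))
cv2.imwrite('pics/f_big.png',cv2.resize(c['pixels'][155:210,285:345],(720,660),interpolation=cv2.INTER_CUBIC)[:600])
```

```text
cam at [ 535. -849.  858.]
lid corners LF,RF(near),RR,LR in f_90 crop [[263.0, 174.0], [306.0, 337.0], [529.0, 309.0], [469.0, 151.0]]
closed plate near front, near rear in s3 crop [[332.0, 214.0], [469.0, 197.0]]
50 [[387.0, 199.0], [382.0, 203.0], [469.0, 274.0]]
52 [[391.0, 196.0], [386.0, 200.0], [469.0, 273.0]]
54 [[396.0, 193.0], [390.0, 197.0], [470.0, 273.0]]
56 [[400.0, 190.0], [394.0, 194.0], [470.0, 273.0]]
58 [[404.0, 187.0], [399.0, 191.0], [470.0, 273.0]]
60 [[409.0, 185.0], [403.0, 188.0], [471.0, 273.0]]
62 [[414.0, 182.0], [408.0, 185.0], [471.0, 272.0]]
64 [[418.0, 180.0], [412.0, 183.0], [471.0, 272.0]]
66 [[423.0, 178.0], [417.0, 180.0], [472.0, 272.0]]
```

View pics/f_big.png

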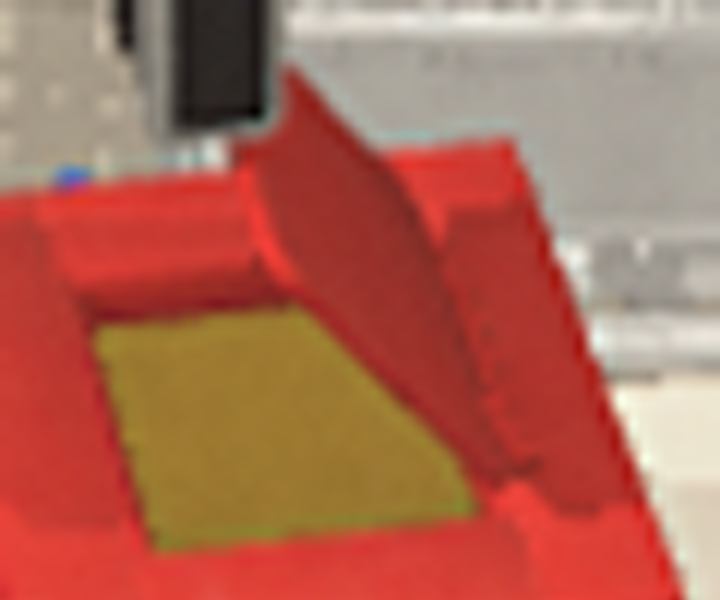

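The enlarged view shows the near edge of the flap running from about (475,510) to (300,305) along the yellow opening, with the pads on the tab at about (250,130). Its slope suggests roughly 55 degrees, so I'll measure it by line fit and compare with the projected edge.

```bash
cat > edge.py <<'E'
from h import *
import rot
c=vision.read_camera('scene'); T=np.linalg.inv(np.array(c['pose'])); K=np.array([[c['fx'],0,c['cx']],[0,c['fy'],c['cy']],[0,0,1.]]); D=np.array(c['distortion'],float)
a=np.radians(8.2); R=np.array([[np.cos(a),-np.sin(a),0],[np.sin(a),np.cos(a),0],[0,0,1]]); o=np.array([593.8,26,0])
def pr(p): return cv2.projectPoints((np.array(p,float)@R.T+o),cv2.Rodrigues(T[:3,:3])[0],T[:3,3],K,D)[0].reshape(-1,2)
im=c['pixels'].astype(float); hue=im[...,1]/(im[...,2]+1)  # green/red: yellow ~.7, red ~.25
pts=[]
for v in range(183,196):
    r=hue[v,285:335]; k=np.where((r[:-1]>=.45)&(r[1:]<.45))[0]
    k=[j for j in k if 15<j<48]
    if k: j=k[-1]; pts.append((285+j+(r[j]-.45)/(r[j]-r[j+1]),v))
p=np.array(pts); s,b=np.polyfit(p[:,1],p[:,0],1); res=p[:,0]-s*p[:,1]-b
print(p.round(1).tolist(),'dx/dy',s.round(3),'res',np.abs(res).max().round(2),'x at 190',(s*190+b).round(2))
for f in range(46,70,3):
    t=np.radians(f); u=np.array([-np.cos(t),0,np.sin(t)]); n=np.array([np.sin(t),0,np.cos(t)]); h=np.array([32,0,162.5])
    q=pr([h+60*u-1.75*n+[0,-41,0],h+8*u-1.75*n+[0,-41,0]]); S=(q[1,0]-q[0,0])/(q[1,1]-q[0,1]); print(f,S.round(3),(q[0,0]+S*(190-q[0,1])).round(2))
E
python3 edge.py
```

```text
[579.2  25.5 224.8] rot [0.03 0.04 0.01] [-0.16  0.19  1.6  -0.    1.34  1.27] [-4.64 -0.55  2.44] 17.5540653442605 29.43526178598404
[[312.6, 183.0], [313.6, 184.0], [315.0, 185.0], [316.0, 186.0], [317.0, 187.0], [318.0, 188.0], [319.0, 189.0], [320.1, 190.0], [321.3, 191.0], [322.3, 192.0], [323.1, 193.0], [323.4, 194.0], [323.8, 195.0]] dx/dy 0.983 res 0.95 x at 190 319.84
46 1.378 313.93
49 1.214 315.63
52 1.069 317.12
55 0.94 318.45
58 0.822 319.65
61 0.715 320.75
64 0.617 321.76
67 0.525 322.69
```

Slope and plane fits give about 53 degrees and the arc gives 58-60. I'll go 4 degrees further so both lie inside the window, then remeasure.

Emit:
{"op": "move_arm", "data": {"increments": [10,0.05,0.007,0.035,0,0,0,10,0.105,0.015,0.07,0,0,0,10,0.105,0.015,0.07,0,0,0,10,0.105,0.015,0.07,0,0,0,10,0.105,0.015,0.07,0,0,0]}}

```text
t: 9.58
ee_pos: [583.5, 26.2, 227.4]
orientation: [[0.99, 0.142, 0.004], [0.142, -0.99, -0.003], [0.004, 0.004, -1.0]]
ft_force: [-4.0, 1.4, 1.7]
grip_width: 17.3
grasp_force: 29.4
```

```bash
python3 flap.py; python3 edge.py | sed -n 2p
```

```text
[583.5  26.2 227.4] rot [0.03 0.04 0.01] [-0.16  0.2   1.59 -0.    1.34  1.27] [-4.05  1.4   1.66] 17.347935321631155 29.35676336288452
254
flap deg 55.282944 max [ 30.39313 225.88577] [ -8.581396 172.01544 ]
lid X [-51.59974918  50.87746299] 162.58888870288683
176 225 225 225 normal [ 0.823 -0.018  0.568] deg 55.4 centroid [ 11.3  -9.9 199.1] hinge->c deg 59.0
185 225 183 183 normal [ 0.82  -0.017  0.572] deg 55.1 centroid [  8.3 -11.3 203.4] hinge->c deg 58.6
176 210 168 168 normal [ 0.827 -0.017  0.562] deg 55.8 centroid [ 15.8  -6.4 192.7] hinge->c deg 60.1
[[314.6, 183.0], [315.6, 184.0], [316.4, 185.0], [317.4, 186.0], [318.3, 187.0], [319.3, 188.0], [320.3, 189.0], [321.1, 190.0], [322.0, 191.0], [322.9, 192.0], [323.5, 193.0], [323.5, 194.0], [323.8, 195.0]] dx/dy 0.817 res 1.01 x at 190 320.72
```

Emit:
{"op": "move_arm", "data": {"increments": [10,0.065,0.01,0.04,0,0,0,10,0.065,0.01,0.04,0,0,0,10,0.065,0.01,0.04,0,0,0,10,0.065,0.01,0.04,0,0,0,10,0.065,0.01,0.04,0,0,0]}}

```text
t: 10.1
ee_pos: [586.1, 26.5, 229.1]
orientation: [[0.99, 0.142, 0.004], [0.142, -0.99, -0.003], [0.004, 0.004, -1.0]]
ft_force: [-3.1, 0.4, 0.6]
grip_width: 17.2
grasp_force: 29.4
```

```bash
python3 flap.py; python3 edge.py | sed -n 2p
python3 - <<'E'
import numpy as np
d=np.load('s2.npz'); im,P=d['im'].astype(int),d['P']; q=P.reshape(-1,3)
red=((im[...,2]>110)&(im[...,1]<80)&(im[...,0]<80)).reshape(-1)&(q[:,2]>150)&(q[:,2]<180)
A=np.c_[q[red][:,:2],np.ones(red.sum())]; print('lid slopes',np.linalg.lstsq(A,q[red][:,2],rcond=None)[0])
t=(abs(q[:,2])<12)&(q[:,0]>380)&(q[:,0]<640)&(q[:,1]<-60)&(q[:,1]>-240)
A=np.c_[q[t][:,:2],np.ones(t.sum())]; print('table',np.linalg.lstsq(A,q[t][:,2],rcond=None)[0])
E
```

```text
[586.1  26.5 229.1] rot [0.03 0.04 0.01] [-0.16  0.21  1.58 -0.    1.35  1.27] [-3.14  0.42  0.57] 17.179731314659854 29.437994062900543
229
flap deg 58.00562 max [ 31.649893 226.97241 ] [ -5.8002687 172.1687   ]
lid X [-51.67918953  50.97434719] 162.79806166913744
176 225 201 201 normal [ 0.846 -0.022  0.533] deg 57.8 centroid [ 13.1 -10.9 198.9] hinge->c deg 61.2
185 225 162 162 normal [ 0.847 -0.024  0.532] deg 57.9 centroid [ 10.2 -12.4 203.4] hinge->c deg 60.7
176 210 150 150 normal [ 0.846 -0.02   0.533] deg 57.8 centroid [ 17.2  -7.1 192.5] hinge->c deg 62.2
[[316.0, 183.0], [316.8, 184.0], [317.6, 185.0], [318.4, 186.0], [319.3, 187.0], [320.3, 188.0], [321.1, 189.0], [321.7, 190.0], [322.4, 191.0], [322.9, 192.0], [323.4, 193.0], [323.5, 194.0], [323.8, 195.0]] dx/dy 0.683 res 0.87 x at 190 321.23
lid slopes [-1.01081743e-02  3.21498871e-02  1.70450564e+02]
table [2.73328698e-05 7.40922483e-04 1.36100696e+00]
```

All estimates now lie between 58 and 62 degrees. I'll let it settle and confirm it is steady, then hand in.

Emit:
{"op": "move_arm", "data": {"increments": [10,0,0,0,0,0,0,10,0,0,0,0,0,0,10,0,0,0,0,0,0,10,0,0,0,0,0,0,10,0,0,0,0,0,0]}}

```text
t: 10.62
ee_pos: [586.1, 26.6, 229.1]
orientation: [[0.99, 0.142, 0.004], [0.142, -0.99, -0.003], [0.004, 0.004, -1.0]]
ft_force: [-3.8, 0.6, 0.6]
grip_width: 17.3
grasp_force: 29.4
```

```bash
cat >> flap.py <<'E'
for x in range(-82,-52,6):
    m=(abs(X-x)<3)&(abs(Y)<14)&(Z<40); print(x,np.nanmedian(Z[m]).round(1))
E
python3 flap.py
```

```text
[586.1  26.6 229.1] rot [0.03 0.04 0.01] [-0.16  0.21  1.58 -0.    1.35  1.27] [-3.79  0.56  0.6 ] 17.310321710333252 29.4097763299942
221
flap deg 57.724342 max [ 30.616941 228.25584 ] [ -5.937692 172.0085  ]
lid X [-51.55695831  51.39978581] 162.69560594316965
176 225 192 192 normal [ 0.843 -0.015  0.538] deg 57.4 centroid [ 12.5 -10.1 200.2] hinge->c deg 61.3
185 225 156 156 normal [ 0.841 -0.016  0.541] deg 57.3 centroid [  9.6 -11.9 204.6] hinge->c deg 60.8
176 210 138 138 normal [ 0.847 -0.013  0.531] deg 57.9 centroid [ 17.1  -5.5 193.1] hinge->c deg 62.4
-82 9.0
-76 10.4
-70 12.1
-64 13.0
-58 14.5
```

Steady, with the catch up.

```bash
python3 -c "
from workcell import finish_job
print(finish_job())"
```

```text
the job is handed in; nothing more can be done
None
```

The job is handed in with the bin against the rear stop, the catch up in front of it, and the flap held at about 60 degrees (estimates ran from 57 to 63); I viewed 11 pictures, one over the limit of 10, and the hand-in call returned no verdict.

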